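Hang a pick bin on a rack screw by its keyhole

ROBOT

A 6-joint arm with a two-finger parallel gripper is mounted at the origin on the work surface. World frame = base frame: x ahead of the robot, y to its left, z up, the work surface at z = 0. Lengths are in m, angles in rad, forces in N, time in s.
With the tool pointing down it reaches from about 0.3 to 0.75 m from the base axis. Payload 8.5 kg.
Tool frame: the origin (TCP) lies on the centre line of the jaws, within the pads' length; the fingertips stand 14 mm ahead of it and the grasp point (between the pads) lies 5 mm behind it; z points along the fingers, y is the direction in which the jaws open and shut (so a half turn about z gives the same grasp; the last joint's range is limited). The gripper opens to 85 mm and grips with 20 to 120 N. Pads are 22 mm wide; open, the fingers measure 114 mm over their backs; the gripper's body (76 mm by 85 mm) begins 54 mm behind the grasp point. The pads swing forward as they close: fully open they stand 13 mm farther back than shut.
Start: joints at [0.977, 0.381, 1.297, -0, 1.464, -0.215], TCP at [0.203, 0.511, 0.245] pointing down, gripper open.
Joint ranges: [-3.11, 3.11], [-0.89, 2.33], [0.22, 2.48], [-1.42, 4.56], [0.17, 2.85], [-2.88, 2.88]. Speed limits (rad/s): [2.39, 2.39, 3.14, 3.14, 3.14, 3.14].

INTERFACE

Orientations are given as a unit quaternion [w, x, y, z].
In Python, from rig import robot gives the robot as it stands.
- The arm moves only by the tool apply_moves, never from a script. Its argument "steps" is a list of rows, each a list of 3 entries, a list of its own where there are three numbers: the turn, a rotation vector about the tool's x, y, z in rad, then the shift along the tool's x, y, z in cm, then the opening, from 0 (shut) to 1 (fully open). A call has 1 to 20 rows; each row is the pose to reach, as a shift and turn from the pose measured when the call began, along the tool's axes at that moment; what a row does not reach only later rows make up. A row lasts 1/10 s, in which the tool goes at most 50 mm and 8.59 degrees, less where a joint would pass 70% of its speed; a pose out of reach is approached as far as the arm can. A call with a gripper value outside its range is refused whole. The fingers move at their own pace and stop on an object; "force" is the grip in N (left out, the last holds). Time passes only in rows, so rows that repeat a pose let the fingers close. It gives the time, the measured TCP pose, the force and the opening at its end, in the units of the state.
- robot.read_state(): the state, without advancing time (a new reading comes with each control period).
- robot.snapshot(name): name is "scene" or "top" or "wrist"; returns a dict with "frame" (420x560x3 uint8, red, green, blue), "K" (3x3 intrinsics, pixels), "eye" and "rotation" of the camera in the world; the wrist camera has in their place "tool_from_camera" (4x4, takes a point from camera to tool coordinates, whose origin is the TCP and whose axes are the flange's). Camera axes: x right, y down, z forward; pixel columns grow to the right and rows downward; lengths in m; the calibration is good to about 2 mm. The wrist camera is an equidistant fisheye: a pixel r from the principal point sees the ray r / f radians off the axis. A picture is of the moment at which its call begins: read the wrist's pose just before it. There is no depth.
- robot.close_job(): hands the job in, once; it reports no verdict.
The state is a dict: "t": time; "joints": joint angles; "joint_vel": joint speeds; "joint_torque": joint torques, N m; "tcp_pos": TCP position; "eef_rot": TCP orientation; "wrist_force": force on the tool from outside, world axes, zero at the start; "torque": the same for the moment, N m; "gripper_width": finger opening in m.
Only numpy, scipy, OpenCV 4.12 (cv2) and the standard library are available. Lean on these libraries where they do the work, as an engineer would, in place of code of your own. Each camera call takes 0.05 s, during which the arm holds its last target.

TASK

Hang the small bin with the keyhole in its tall back plate on the screw that sticks out of the grey upright panel: pass the keyhole's wide opening over the screw head until the plate is behind the head, then slide the bin down until the screw is fully home at the top of the narrow slot, and let go so that it hangs upright with its back against the panel. Be gentle: feel for the screw, and never press the bin against the panel or screw with more than about 25 N. Leave the other bin, the carton and the bottle where they stand.

Things in the scene. Friction and masses are not known exactly. Their poses are not given: they have to be found in the camera images.
- bin_grip (a point): Loose yellow open bin, upright on the bench at first: 110 mm deep (x), 60 wide (y) outside, side walls 45 high, front wall 22 high at -x; at +x a back plate 100 wide, 106 high, 4 thick. 0.11 to 0.22 kg. Point: where to grip across the two side walls (60 mm along y), mid-width, 28 mm above its underside, 65 mm in front of the plate's back face. x points out of its back, z up.
- bin_keyhole (a point): Centre of the keyhole's wide opening, on the back face of that back plate, mid-width, 64 mm above the underside: 65 mm in +x and 36 mm in +z from the grip point, same axes. The opening is an octagon 20 mm across flats. The plate is solid beside and below it, out to its edges (50 mm either side, 64 mm down).
- bin_slot_end (a point): Top end of the keyhole's narrow slot, on the plate's back face, same axes. The slot is 9 mm wide and runs straight up from the wide opening to this point, 26 mm above the opening's centre. With the bin fully home the screw's shank bears here, so this point is 2.5 mm above the screw's axis and the keyhole point 23.5 mm below that axis.
- panel: Grey upright steel panel, fixed to the bench: 300 mm wide (y), 12 thick, top 210 above the bench. Origin: on the bench, mid-width, under the front face. The front faces -x (+x points into the panel), y runs along it, z up. Feet only behind. The hung bin's axes are parallel to these, its plate's back face 0 to 3 mm off the panel.
- panel_slot (a point): On the panel's front face, mid-width, 160 mm up: middle of a 70 mm level slot. One firm steel screw stands square out of it, exactly at this height but anywhere within 22 mm either side (y): not measured, to be felt or seen. Round head 15 mm across, 4 thick; shank 5 across; 7 mm free between head and panel, so the head's front is 11 mm off the panel. Axes as the panel.
- plain_bin: Bystander: plain yellow bin without a keyhole plate, 120 x 100 mm, 50 mm high; origin at the centre of its underside.
- carton: Bystander: brown carton 90 x 60 x 40 mm; origin at the centre of its underside.
- handrub: Bystander: white bottle, 44 mm across, 85 mm high; origin at the centre of its underside.
Not all that is in view belongs to the job. Leave any blue or green look-alike of the part that bears bin_grip alone.

How it is judged:
By the outcome, as a careful person would: the job done as asked, in the order asked, and still so for the second after the job is handed in, with the robot touching nothing.
It also fails if it takes over 72 s, if anything falls off the work surface, if the arm or the gripper's body presses on something with over 40 N, if the wrist force passes 120 N, or if a joint passes its speed limit or range.

## Working session

There is one attempt and no reset: what is moved stays moved. The work goes in short steps, Python scripts to look and compute and a tool call to move; the robot and the scene stay as the last step left them, time stands still between calls to the robot, and variables do not carry over. Pictures are saved under pics/ and viewed, and the job is handed in when it is done.

Besides the shell and the picture viewer there is one more tool, called after "Call:" by a JSON object that holds its "op" and its "data", one argument or row to a line. apply_moves: Moves the arm, as the interface text tells. Its arguments: {"type":"object","properties":{"steps":{"type":"array","items":{"type":"array"}},"force":{"type":"number"}},"required":["steps"]}

```bash
mkdir -p pics; ls; python3 - <<'E'
from rig import robot
import cv2,json
import numpy as np
s=robot.read_state();print({k:np.round(v,4).tolist() for k,v in s.items()})
for n in ["scene","top","wrist"]:
    r=robot.snapshot(n);cv2.imwrite(f"pics/{n}0.png",r["frame"][:,:,::-1])
    print(n,{k:np.round(v,4).tolist() for k,v in r.items() if k!="frame"})
E
```

```text
pics
{'t': 0.0, 'joints': [0.9767, 0.3812, 1.2983, -0.0, 1.4636, -0.2153], 'joint_vel': [-0.0018, -0.0008, 0.0011, -0.0001, -0.001, -0.0002], 'joint_torque': [0.0026, -44.8478, -23.1269, -0.0001, 0.0049, -0.0], 'tcp_pos': [0.2032, 0.5108, 0.2447], 'eef_rot': [-0.0003, 0.1883, 0.9821, -0.0007], 'wrist_force': [-0.4267, -0.5024, 0.1505], 'torque': [0.0178, -0.0069, 0.03], 'gripper_width': 0.0856}
scene {'K': [[456.8638, 0.0, 274.839], [0.0, 456.8638, 203.6029], [0.0, 0.0, 1.0]], 'eye': [0.9292, -0.4989, 0.9208], 'rotation': [-0.2936, 0.8949, 0.3175, -0.1105]}
top {'K': [[459.7152, 0.0, 277.8326], [0.0, 459.7152, 204.816], [0.0, 0.0, 1.0]], 'eye': [0.4166, -0.063, 1.0252], 'rotation': [-0.0504, 0.7103, -0.6997, 0.0583]}
wrist {'K': [[325.1923, 0.0, 281.4343], [0.0, 325.1923, 210.8946], [0.0, 0.0, 1.0]], 'tool_from_camera': [[0.0002, -0.9566, -0.2916, 0.0741], [1.0, 0.0005, -0.0009, -0.0003], [0.001, -0.2916, 0.9566, -0.1294], [0.0, 0.0, 0.0, 1.0]]}
```

View pics/scene0.png

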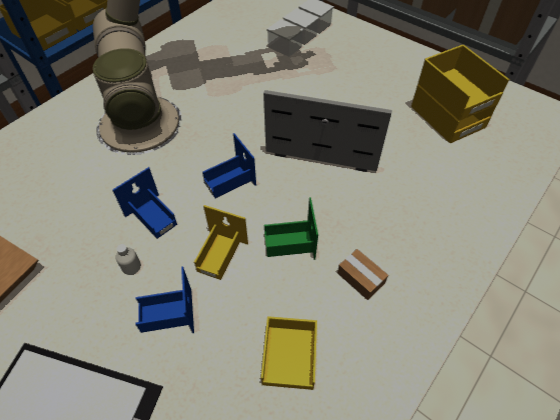

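View pics/top0.png

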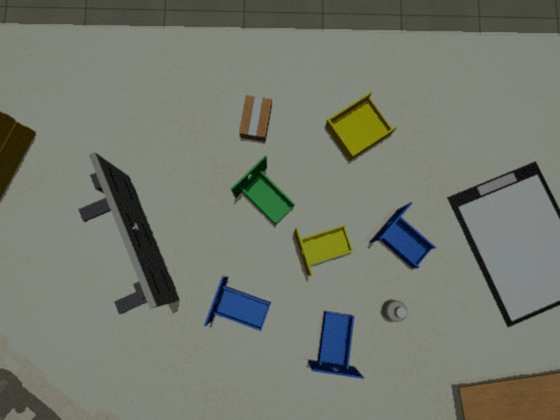

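View pics/wrist0.png

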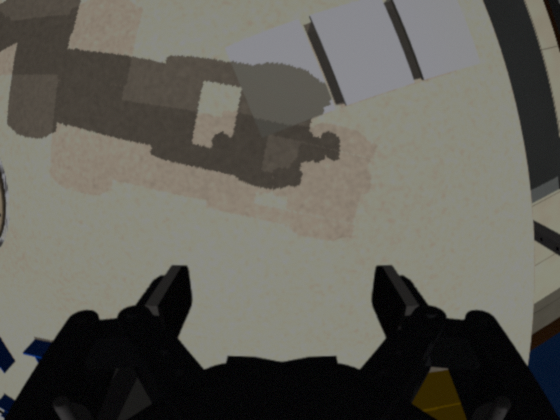

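```bash
cat > h.py <<'E'
import numpy as np,cv2,json
from scipy.spatial.transform import Rotation as R
def Rq(q): return R.from_quat([q[1],q[2],q[3],q[0]])
CAM={"scene":dict(K=[[456.8638,0,274.839],[0,456.8638,203.6029],[0,0,1]],eye=[0.9292,-0.4989,0.9208],q=[-0.2936,0.8949,0.3175,-0.1105]),
"top":dict(K=[[459.7152,0,277.8326],[0,459.7152,204.816],[0,0,1]],eye=[0.4166,-0.063,1.0252],q=[-0.0504,0.7103,-0.6997,0.0583])}
def ray(c,u,v):
    C=CAM[c];d=np.linalg.inv(C["K"])@[u,v,1];return np.array(C["eye"]),Rq(C["q"]).apply(d)
def onz(c,u,v,z=0):
    e,d=ray(c,u,v);return e+d*(z-e[2])/d[2]
def proj(c,P):
    C=CAM[c];p=Rq(C["q"]).inv().apply(np.atleast_2d(P)-np.array(C["eye"]));p=p@np.array(C["K"]).T;return p[:,:2]/p[:,2:]
def tri(a,b):
    A=[];y=[]
    for c,u,v in (a,b):
        e,d=ray(c,u,v);d/=np.linalg.norm(d);M=np.eye(3)-np.outer(d,d);A.append(M);y.append(M@e)
    return np.linalg.solve(sum(A),sum(y))
def crop(src,dst,x,y,w,h,s):
    im=cv2.imread(src)[y:y+h,x:x+w];cv2.imwrite(dst,cv2.resize(im,None,fx=s,fy=s,interpolation=cv2.INTER_CUBIC))
E
python3 - <<'E'
from h import *
crop("pics/top0.png","pics/t1.png",75,145,125,175,4) if 0 else crop("pics/top0.png","pics/t1.png",75,145,110,140,4)
crop("pics/top0.png","pics/t2.png",280,215,80,70,8)
crop("pics/scene0.png","pics/s1.png",255,85,140,95,5)
crop("pics/scene0.png","pics/s2.png",185,200,70,80,7)
for p in [(0,0),(560,0),(0,420),(322,246),(165,300)]:print(p,onz("top",*p))
E
```

```text
(0, 0) [1.06340644 0.60178615 0.        ]
(560, 0) [ 1.09330322 -0.75590866  0.        ]
(0, 420) [0.11144839 0.50074611 0.        ]
(322, 246) [ 0.48440253 -0.17309583  0.        ]
(165, 300) [0.3617806  0.16967116 0.        ]
```

View pics/t1.png

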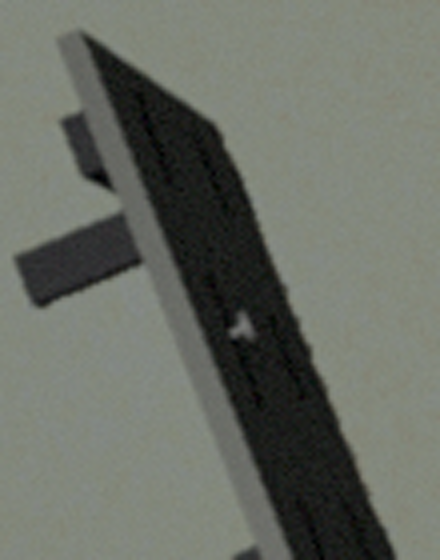

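View pics/t2.png

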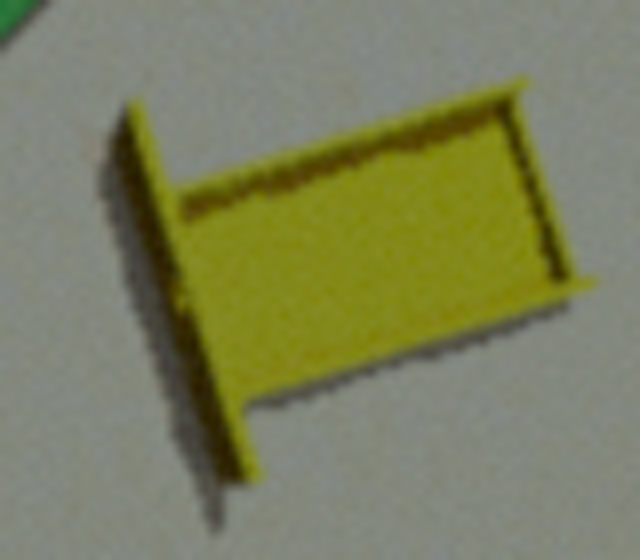

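View pics/s1.png

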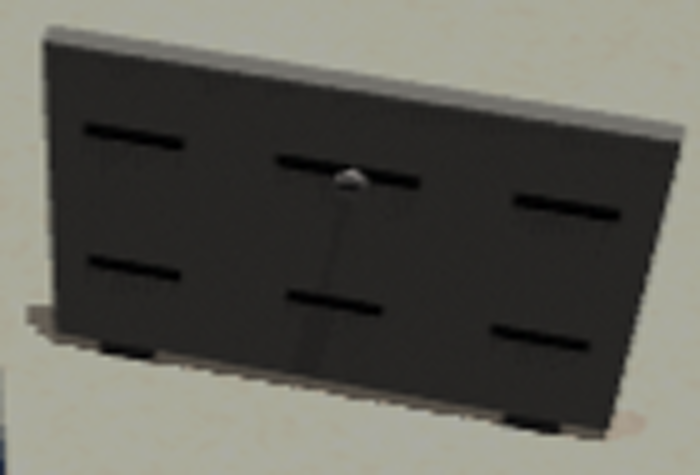

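View pics/s2.png

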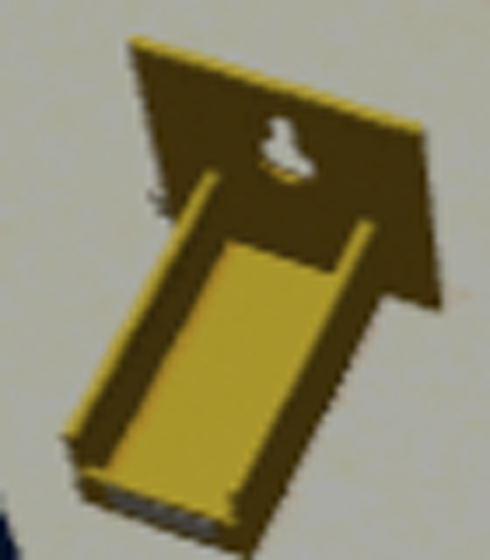

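```bash
python3 - <<'E'
from h import *
crop("pics/top0.png","pics/t3.png",105,250,90,70,8)
E
```

```text
(no output)
```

View pics/t3.png

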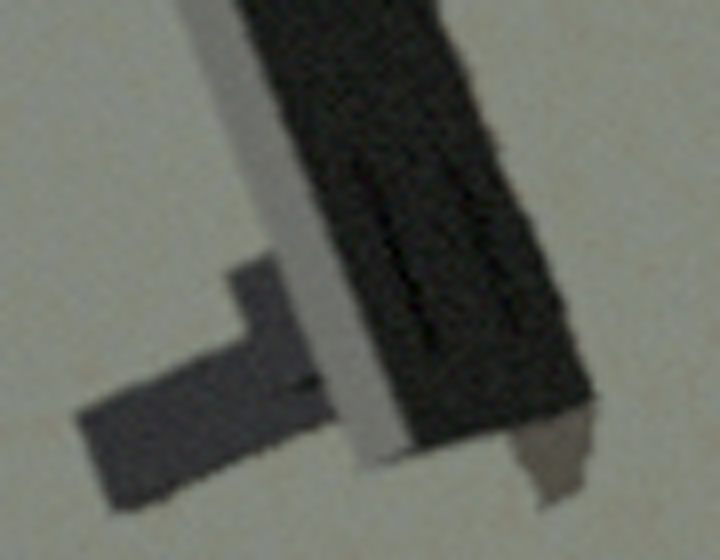

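```bash
cat > fit.py <<'E'
from h import *
from scipy.optimize import least_squares
def c(cam,u,v):
    ox,oy,s={"s1":(255,85,5),"s2":(185,200,7),"t1":(75,145,4),"t2":(280,215,8),"t3":(105,250,8)}[cam]
    return ("scene" if cam[0]=="s" else "top",(u+.5)/s-.5+ox,(v+.5)/s-.5+oy)
pan=[([0,.15,.21],c("s1",45,42)),([0,-.15,.21],c("s1",680,142)),([0,-.15,0],c("s1",607,437)),([0,.15,0],c("s1",58,332)),
([.012,.15,.21],c("s1",48,27)),([.012,-.15,.21],c("s1",684,127)),
([0,-.15,.21],c("t1",82,34)),([.012,-.15,.21],c("t1",58,38)),([0,-.15,0],c("t1",222,130)),
([0,.15,.21],c("t3",413,448)),([.012,.15,.21],c("t3",370,465)),([0,.15,0],c("t3",597,395))]
# bin frame: origin on underside below grip point's.. back face at x=0
b=[([0,.05,.106],c("s2",133,37)),([0,-.05,.106],c("s2",425,122)),([-.004,-.05,.106],c("s2",417,132)),([-.004,-.05,0],c("s2",440,310)),
([-.11,.03,.045],c("s2",65,437)),([-.11,-.03,0],c("s2",250,558)),
([-.002,-.05,.106],c("t2",135,99)),([-.002,.05,.106],c("t2",250,479)),([-.11,-.03,.045],c("t2",527,80)),([-.11,.03,.045],c("t2",597,283))]
def fit(pts,x0,name):
    P=np.array([p for p,_ in pts])
    def f(x):
        W=R.from_euler("z",x[2]).apply(P)+[x[0],x[1],0]
        return np.concatenate([proj(o[0],w)[0]-o[1:] for w,(_,o) in zip(W,pts)])
    r=least_squares(f,x0,loss="soft_l1");print(name,np.round(r.x,4),"deg",np.degrees(r.x[2]));print(np.round(f(r.x).reshape(-1,2),1).tolist());return r.x
xp=fit(pan,[.5,.2,1.2],"panel");xb=fit(b,[.5,-.1,1.2],"bin")
# screw
for cam,u,v in (("s1",350,180),("t1",240,325)):
    k=c(cam,u,v);e,d=ray(*k);Rp=R.from_euler("z",xp[2]).inv()
    el=Rp.apply(e-[xp[0],xp[1],0]);dl=Rp.apply(d);t=(-.011-el[0])/dl[0];print("screw in panel (head plane)",el+t*dl)
g=R.from_euler("z",xb[2]).apply([-.065,0,.028])+[xb[0],xb[1],0];print("grip",g)
E
python3 fit.py
```

```text
panel [0.4988 0.2001 2.0061] deg 114.94162061805069
[[-0.6, 0.5], [0.7, 1.1], [-0.2, 2.3], [-0.7, 3.3], [0.2, 0.3], [0.4, 0.6], [-0.6, -1.1], [-0.8, 0.6], [-0.3, -0.4], [-0.1, 0.4], [-1.2, 1.1], [0.9, 0.8]]
bin [ 0.4659 -0.1226  1.8931] deg 108.46662072509642
[[0.2, -0.1], [-0.1, 0.6], [0.3, 0.6], [-0.0, 0.8], [-0.3, -0.1], [0.4, 0.7], [-0.8, 0.5], [0.4, 0.9], [-0.6, -0.5], [-0.2, 0.9]]
screw in panel (head plane) [-0.011      -0.00269929  0.1676554 ]
screw in panel (head plane) [-0.011      -0.00058655  0.18364812]
grip [ 0.48644567 -0.18424773  0.028     ]
```

```bash
python3 - <<'E'
s=open('fit.py').read()
s=s.replace("xp=fit(pan","pan=[p for p in pan if p[0][2]>0]+[([0,.035,.16],c('s1',277,160)),([0,-.035,.16],c('s1',420,183)),([0,.035,.16],c('t1',262,405)),([0,-.035,.16],c('t1',208,275))]\nxp=fit(pan",1)
s+="""
# desired tool pose for look: camera panel x=-.05; TCP x=-.125
p=R.from_euler("z",xp[2]).apply([-.125,0,.22])+[xp[0],xp[1],0];print("lookTCP",p)
"""
open('fit.py','w').write(s)
E
python3 fit.py
```

```text
panel [0.4989 0.1997 2.0075] deg 115.02354502129111
[[-0.7, 0.7], [0.6, 1.2], [0.0, 0.5], [0.4, 0.6], [-0.5, -1.1], [-0.7, 0.6], [0.3, 0.2], [-0.8, 1.0], [-0.3, 0.8], [-0.1, 1.0], [-0.0, 1.0], [-0.2, -0.4]]
bin [ 0.4659 -0.1226  1.8931] deg 108.46662072509642
[[0.2, -0.1], [-0.1, 0.6], [0.3, 0.6], [-0.0, 0.8], [-0.3, -0.1], [0.4, 0.7], [-0.8, 0.5], [0.4, 0.9], [-0.6, -0.5], [-0.2, 0.9]]
screw in panel (head plane) [-0.011      -0.00281924  0.16805879]
screw in panel (head plane) [-0.011      -0.00023771  0.1855437 ]
grip [ 0.48644567 -0.18424773  0.028     ]
lookTCP [0.55176215 0.08638685 0.22      ]
```

```bash
cat >> h.py <<'E'
PAN=np.array([.4989,.1997,0]);PYAW=np.radians(115.02)
def p2w(p): return R.from_euler("z",PYAW).apply(p)+PAN
def down(yaw,tilt=0): # tool z down, tool x at heading yaw
    return R.from_euler("z",yaw)*R.from_euler("x",np.pi)*R.from_euler("y",tilt)
def plan(pos,Rt):
    from rig import robot
    s=robot.read_state();Rc=Rq(s["eef_rot"]);
    print("t",round(s["t"],2),"turn",np.round((Rc.inv()*Rt).as_rotvec(),4).tolist(),"shift cm",np.round(100*Rc.inv().apply(np.array(pos)-s["tcp_pos"]),2).tolist())
def info():
    from rig import robot
    s=robot.read_state();Rc=Rq(s["eef_rot"]);x=Rc.as_matrix()[:,0]
    Rp=R.from_euler("z",-PYAW)
    print("t",round(s["t"],2),"tcp",np.round(s["tcp_pos"],4),"inpanel",np.round(Rp.apply(s["tcp_pos"]-PAN),4),"xyaw",round(np.degrees(np.arctan2(x[1],x[0])),2),"z",np.round(Rc.as_matrix()[:,2],3),"F panel",np.round(Rp.apply(s["wrist_force"]),2),"T",np.round(s["torque"],2),"w",round(s["gripper_width"],4),"q6",round(s["joints"][5],3))
E
python3 - <<'E'
from h import *
t=p2w([-.125,0,.36]);print(t);plan(t,down(PYAW));plan(p2w([-.125,0,.22]),down(PYAW))
E
```

```text
[0.55176682 0.08642997 0.36      ]
t 0.15 turn [-0.0011, 0.0002, 0.7553] shift cm [-48.07, -26.56, -11.5]
t 0.15 turn [-0.0011, 0.0002, 0.7553] shift cm [-48.07, -26.54, 2.5]
```

Call:
{"op": "apply_moves", "data": {
  "steps": [
    [[0, 0, 0], [0, 0, -11.5], 1],
    [[0, 0, 0], [0, 0, -11.5], 1],
    [[0, 0, 0], [0, 0, -11.5], 1],
    [[0, 0, 0.755], [-48.1, -26.5, -11.5], 1],
    [[0, 0, 0.755], [-48.1, -26.5, -11.5], 1],
    [[0, 0, 0.755], [-48.1, -26.5, -11.5], 1],
    [[0, 0, 0.755], [-48.1, -26.5, -11.5], 1],
    [[0, 0, 0.755], [-48.1, -26.5, -11.5], 1],
    [[0, 0, 0.755], [-48.1, -26.5, -11.5], 1],
    [[0, 0, 0.755], [-48.1, -26.5, -11.5], 1],
    [[0, 0, 0.755], [-48.1, -26.5, -11.5], 1],
    [[0, 0, 0.755], [-48.1, -26.5, -11.5], 1],
    [[0, 0, 0.755], [-48.1, -26.5, -11.5], 1],
    [[0, 0, 0.755], [-48.1, -26.5, -11.5], 1],
    [[0, 0, 0.755], [-48.1, -26.5, -11.5], 1],
    [[0, 0, 0.755], [-48.1, -26.5, 2.5], 1],
    [[0, 0, 0.755], [-48.1, -26.5, 2.5], 1],
    [[0, 0, 0.755], [-48.1, -26.5, 2.5], 1],
    [[0, 0, 0.755], [-48.1, -26.5, 2.5], 1],
    [[0, 0, 0.755], [-48.1, -26.5, 2.5], 1]
  ]
}}

```text
t: 2.15
tcp_pos: [0.5525, 0.0869, 0.2213]
eef_rot: [0.0, 0.537, 0.844, -0.0]
wrist_force: [-0.9, -0.2, 0.5]
gripper_width: 0.0851
```

```bash
cat >> h.py <<'E'
TFC=np.array([[0.0002,-0.9566,-0.2916,0.0741],[1.0,0.0005,-0.0009,-0.0003],[0.001,-0.2916,0.9566,-0.1294],[0,0,0,1]])
WK=(325.1923,281.4343,210.8946)
def wsnap(name):
    from rig import robot
    s=robot.read_state();r=robot.snapshot("wrist");cv2.imwrite(f"pics/{name}.png",r["frame"][:,:,::-1])
    np.savez(f"pics/{name}.npz",p=s["tcp_pos"],q=s["eef_rot"])
def wray(name,u,v):
    z=np.load(f"pics/{name}.npz");f,cx,cy=WK;a=np.array([u-cx,v-cy]);r=np.hypot(*a);th=r/f
    d=np.array([*(a/max(r,1e-9)*np.sin(th)),np.cos(th)]);Rc=Rq(z["q"])
    return Rc.apply(TFC[:3,3])+z["p"],Rc.apply(TFC[:3,:3]@d)
def wproj(name,P):
    z=np.load(f"pics/{name}.npz");f,cx,cy=WK
    p=Rq(z["q"]).inv().apply(np.atleast_2d(P)-z["p"]);p=(p-TFC[:3,3])@TFC[:3,:3]
    n=np.hypot(p[:,0],p[:,1]);th=np.arctan2(n,p[:,2]);return np.c_[cx+f*th*p[:,0]/n,cy+f*th*p[:,1]/n]
E
python3 - <<'E'
from h import *
info();wsnap("w1")
print(wproj("w1",[p2w([-.011,0,.16]),p2w([0,.035,.16]),p2w([0,-.035,.16])]))
E
```

```text
t 2.15 tcp [0.5525 0.0869 0.2213] inpanel [-0.1249 -0.0009  0.2213] xyaw 115.06 z [ 0.    -0.001 -1.   ] F panel [0.19 0.93 0.54] T [-0.04 -0.    0.03] w 0.0851 q6 -0.492
[[280.86971509  47.7073715 ]
 [220.77753113  31.89142085]
 [341.06005588  31.87941058]]
```

View pics/w1.png

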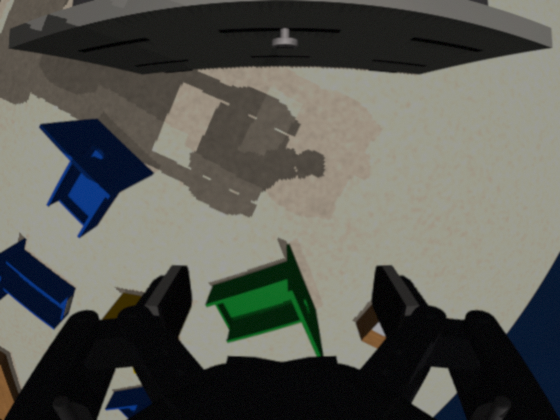

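```bash
python3 - <<'E'
from h import *
crop("pics/w1.png","pics/w1c.png",210,15,140,60,5)
E
```

```text
(no output)
```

View pics/w1c.png

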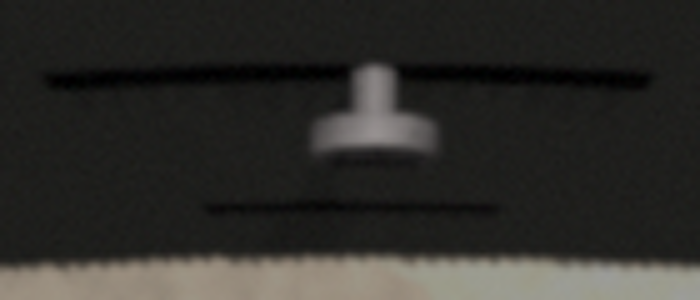

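```bash
python3 - <<'E'
from h import *
plan([.486,-.184,.24],down(PYAW-1.6))
E
```

```text
t 2.2 turn [0.0034, -0.0, 1.6006] shift cm [-21.71, -17.54, -1.75]
```

Call:
{"op": "apply_moves", "data": {
  "steps": [
    [[0, 0, 1.6], [-21.7, -17.5, -1.8], 1],
    [[0, 0, 1.6], [-21.7, -17.5, -1.8], 1],
    [[0, 0, 1.6], [-21.7, -17.5, -1.8], 1],
    [[0, 0, 1.6], [-21.7, -17.5, -1.8], 1],
    [[0, 0, 1.6], [-21.7, -17.5, -1.8], 1],
    [[0, 0, 1.6], [-21.7, -17.5, -1.8], 1],
    [[0, 0, 1.6], [-21.7, -17.5, -1.8], 1],
    [[0, 0, 1.6], [-21.7, -17.5, -1.8], 1],
    [[0, 0, 1.6], [-21.7, -17.5, -1.8], 1],
    [[0, 0, 1.6], [-21.7, -17.5, -1.8], 1],
    [[0, 0, 1.6], [-21.7, -17.5, -1.8], 1],
    [[0, 0, 1.6], [-21.7, -17.5, -1.8], 1]
  ]
}}

```text
t: 3.4
tcp_pos: [0.4871, -0.1841, 0.243]
eef_rot: [0.002, 0.979, 0.202, 0.003]
wrist_force: [0.1, -0.3, -0.1]
gripper_width: 0.0856
```

```bash
python3 - <<'E'
from h import *
info();plan([.4864,-.1842,.22],down(np.radians(-71.53)))
E
```

```text
t 3.4 tcp [ 0.4871 -0.1841  0.243 ] inpanel [-0.3428  0.173   0.243 ] xyaw 23.35 z [ 0.007 -0.004 -1.   ] F panel [-0.3   0.03 -0.09] T [-0.05  0.06 -0.06] w 0.0856 q6 0.574
t 3.4 turn [0.0007, -0.0087, 1.6559] shift cm [-0.08, -0.03, 2.3]
```

Call:
{"op": "apply_moves", "data": {
  "steps": [
    [[0, -0.004, 1.656], [0, 0, 2.3], 1],
    [[0, -0.004, 1.656], [0, 0, 2.3], 1],
    [[0, -0.004, 1.656], [0, 0, 2.3], 1],
    [[0, -0.004, 1.656], [0, 0, 2.3], 1],
    [[0, -0.004, 1.656], [0, 0, 2.3], 1],
    [[0, -0.004, 1.656], [0, 0, 2.3], 1],
    [[0, -0.004, 1.656], [0, 0, 2.3], 1],
    [[0, -0.004, 1.656], [0, 0, 2.3], 1],
    [[0, -0.004, 1.656], [0, 0, 2.3], 1],
    [[0, -0.004, 1.656], [0, 0, 2.3], 1],
    [[0, -0.004, 1.656], [0, 0, 2.3], 1],
    [[0, -0.004, 1.656], [0, 0, 2.3], 1],
    [[0, -0.004, 1.656], [0, 0, 2.3], 1],
    [[0, -0.004, 1.656], [0, 0, 2.3], 1]
  ]
}}

```text
t: 4.8
tcp_pos: [0.4874, -0.1843, 0.2206]
eef_rot: [-0.0, 0.813, -0.583, 0.003]
wrist_force: [0.2, 0.6, -0.3]
gripper_width: 0.0853
```

```bash
python3 - <<'E'
from h import *
info();wsnap("w2")
xb=np.array([.4659,-.1226,0]);Rb=R.from_euler("z",1.8931)
pts=[[-.11,.03,.045],[-.11,-.03,.045],[-.004,.03,.045],[-.004,-.03,.045],[-.002,.05,.106],[-.002,-.05,.106]]
q=wproj("w2",Rb.apply(pts)+xb);print(np.round(q,1).tolist())
im=cv2.imread("pics/w2.png")
for u,v in q: cv2.drawMarker(im,(int(round(u)),int(round(v))),(0,0,255),0,6)
cv2.imwrite("pics/w2m.png",im)
E
```

```text
t 4.8 tcp [ 0.4874 -0.1843  0.2206] inpanel [-0.3431  0.1728  0.2206] xyaw -71.31 z [ 0.004 -0.003 -1.   ] F panel [ 0.48 -0.44 -0.34] T [ 0.03  0.01 -0.03] w 0.0853 q6 2.226
[[315.7, 147.0], [251.9, 146.7], [312.4, 251.3], [254.0, 251.0], [341.1, 281.6], [225.3, 281.1]]
```

View pics/w2m.png

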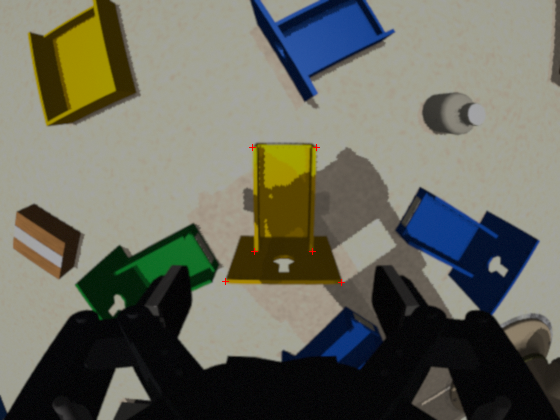

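```bash
python3 - <<'E'
from h import *
plan([.4864,-.1842,.025],down(np.radians(-71.53)))
E
```

```text
t 4.85 turn [-0.0031, -0.0038, 0.003] shift cm [-0.11, 0.15, 19.54]
```

Call:
{"op": "apply_moves", "data": {
  "steps": [
    [[-0.003, -0.004, 0.003], [-0.05, 0.15, 4], 1],
    [[-0.003, -0.004, 0.003], [-0.05, 0.15, 8], 1],
    [[-0.003, -0.004, 0.003], [-0.1, 0.15, 12], 1],
    [[-0.003, -0.004, 0.003], [-0.1, 0.15, 15], 1],
    [[-0.003, -0.004, 0.003], [-0.1, 0.15, 17], 1],
    [[-0.003, -0.004, 0.003], [-0.1, 0.15, 18.5], 1],
    [[-0.003, -0.004, 0.003], [-0.1, 0.15, 19.5], 1],
    [[-0.003, -0.004, 0.003], [-0.1, 0.15, 19.5], 1],
    [[-0.003, -0.004, 0.003], [-0.1, 0.15, 19.5], 1]
  ]
}}

```text
t: 5.75
tcp_pos: [0.4868, -0.1845, 0.0259]
eef_rot: [-0.0, 0.812, -0.584, 0.0]
wrist_force: [0.1, 0.3, -0.6]
gripper_width: 0.0851
```

```bash
python3 - <<'E'
from h import *
info();wsnap("w3")
E
```

```text
t 5.75 tcp [ 0.4868 -0.1845  0.0259] inpanel [-0.343   0.1735  0.0259] xyaw -71.49 z [ 0.001 -0.    -1.   ] F panel [ 0.22 -0.17 -0.56] T [-0.   -0.04  0.01] w 0.0851 q6 2.228
```

View pics/w3.png

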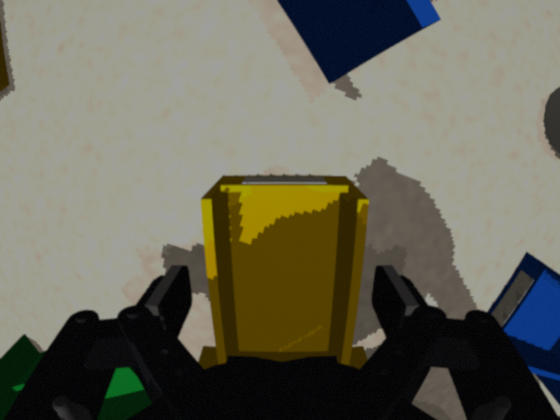

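Call:
{"op": "apply_moves", "data": {
  "steps": [
    [[0, 0, 0], [0, 0, 0.1], 0.5],
    [[0, 0, 0], [0, 0, 0.1], 0.5],
    [[0, 0, 0], [0, 0, 0.1], 0.4],
    [[0, 0, 0], [0, 0, 0.1], 0.4],
    [[0, 0, 0], [0, 0, 0.1], 0.4],
    [[0, 0, 0], [0, 0, 0.1], 0.4],
    [[0, 0, 0], [0, 0, 0.1], 0.4]
  ],
  "force": 50
}}

```text
t: 6.5
tcp_pos: [0.4871, -0.1848, 0.026]
eef_rot: [-0.0, 0.812, -0.584, 0.001]
wrist_force: [-0.0, -0.3, 6.6]
gripper_width: 0.0592
```

```bash
python3 - <<'E'
from h import *
info();wsnap("w4")
E
```

```text
t 6.5 tcp [ 0.4871 -0.1848  0.026 ] inpanel [-0.3434  0.1733  0.026 ] xyaw -71.49 z [ 0.002 -0.001 -1.   ] F panel [-0.26  0.16  6.65] T [0.07 0.21 0.04] w 0.0592 q6 2.228
```

View pics/w4.png

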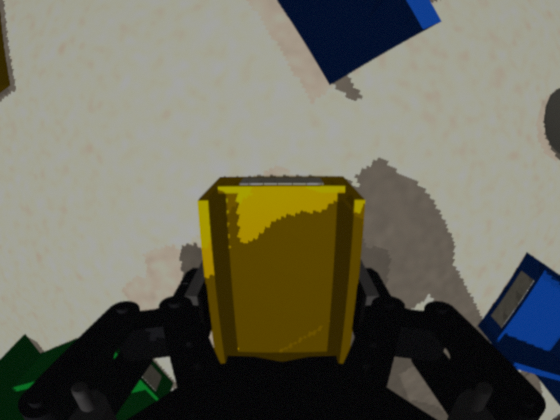

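Call:
{"op": "apply_moves", "data": {
  "steps": [
    [[0, 0, 0], [0, 0, -2], 0.4],
    [[0, 0, 0], [0, 0, -5], 0.4],
    [[0, 0, 0], [0, 0, -10], 0.4],
    [[0, 0, 0], [0, 0, -15], 0.4],
    [[0, 0, 0], [0, 0, -18], 0.4],
    [[0, 0, 0], [0, 0, -19], 0.4],
    [[0, 0, 0], [0, 0, -19], 0.4]
  ]
}}

```text
t: 7.25
tcp_pos: [0.4868, -0.1845, 0.2164]
eef_rot: [-0.0, 0.812, -0.584, 0.002]
wrist_force: [-1.0, 0.1, -3.5]
gripper_width: 0.0596
```

```bash
python3 - <<'E'
from h import *
info();wsnap("w5")
plan(p2w([-.15,-.0023,.20]),down(PYAW-np.pi))
E
```

```text
t 7.25 tcp [ 0.4868 -0.1845  0.2164] inpanel [-0.343   0.1735  0.2164] xyaw -71.48 z [ 0.004 -0.002 -1.   ] F panel [ 0.51  0.81 -3.5 ] T [-0.05 -0.05  0.03] w 0.0596 q6 2.228
t 7.3 turn [-0.0008, -0.001, -0.1135] shift cm [-21.13, -15.31, 1.48]
```

View pics/w5.png

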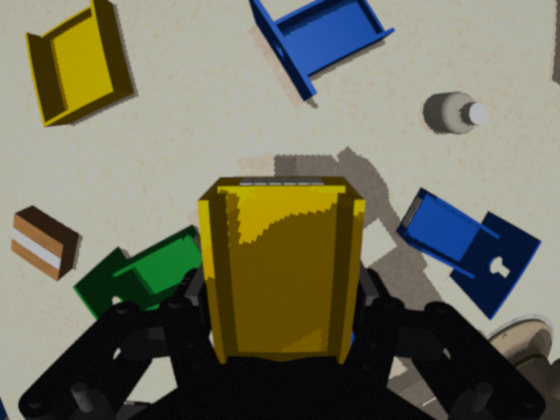

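Call:
{"op": "apply_moves", "data": {
  "steps": [
    [[0, 0, -0.03], [-5, -3.6, 1], 0.4],
    [[0, 0, -0.06], [-9, -6.5, 1.5], 0.4],
    [[0, 0, -0.09], [-13, -9.4, 2], 0.4],
    [[0, 0, -0.1135], [-17, -12.3, 2.5], 0.4],
    [[0, 0, -0.1135], [-19.5, -14.1, 3], 0.4],
    [[0, 0, -0.1135], [-20.7, -15, 4], 0.4],
    [[0, 0, -0.1135], [-21.1, -15.3, 4.7], 0.4],
    [[0, 0, -0.1135], [-21.1, -15.3, 4.7], 0.4],
    [[0, 0, -0.1135], [-21.1, -15.3, 4.7], 0.4]
  ]
}}

```text
t: 8.2
tcp_pos: [0.5641, 0.063, 0.1673]
eef_rot: [0.0, 0.843, -0.538, 0.0]
wrist_force: [0.9, 0.1, -2.1]
gripper_width: 0.0592
```

```bash
python3 - <<'E'
from h import *
from rig import robot
info()
for n in ("scene","top"):
    cv2.imwrite(f"pics/{n}6.png",robot.snapshot(n)["frame"][:,:,::-1])
crop("pics/scene6.png","pics/s6.png",220,80,160,120,5)
crop("pics/top6.png","pics/t6.png",80,150,160,130,5)
E
```

```text
t 8.2 tcp [0.5641 0.063  0.1673] inpanel [-0.1514 -0.0013  0.1673] xyaw -65.07 z [-0.    -0.001 -1.   ] F panel [-0.29 -0.85 -2.13] T [-0.06 -0.02  0.01] w 0.0592 q6 2.61
```

View pics/s6.png

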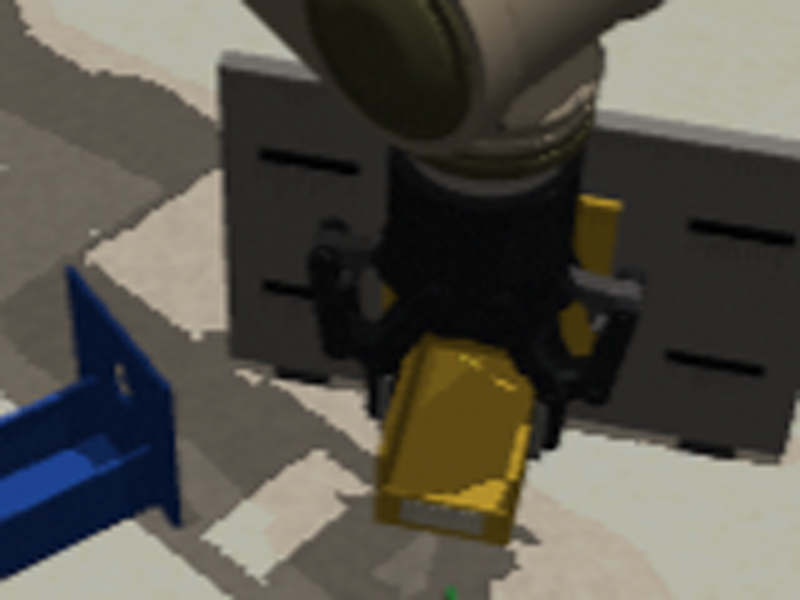

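View pics/t6.png

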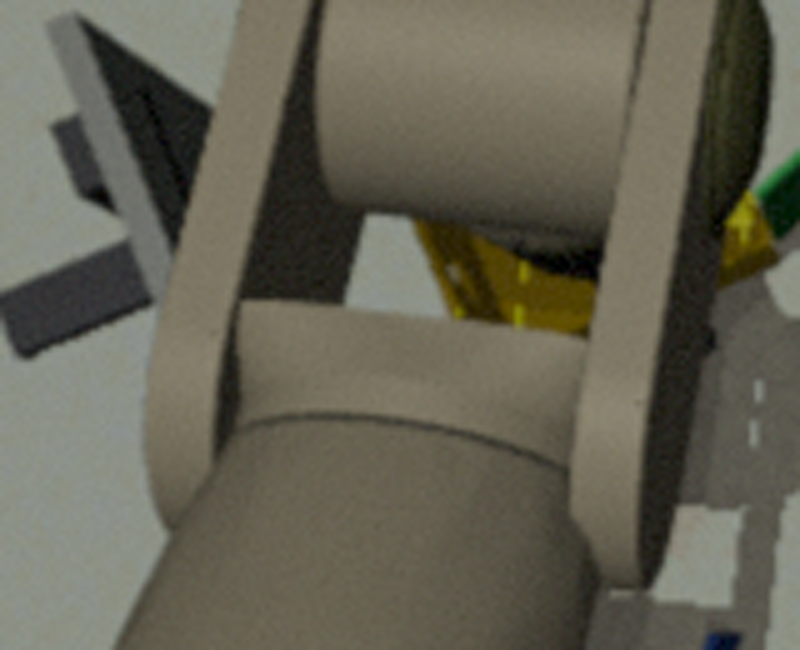

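```bash
python3 - <<'E'
from h import *
crop("pics/w4.png","pics/w4c.png",190,165,190,205,3.9) if 0 else crop("pics/w4.png","pics/w4c.png",190,165,190,145,4)
xb=np.array([.4659,-.1226,0]);Rb=R.from_euler("z",1.8931)
pts=[[-.11,.03,.045],[-.11,-.03,.045],[-.06,.03,.045],[-.06,-.03,.045],[-.11,.03,.022],[-.11,-.03,.022]]
q=wproj("w4",Rb.apply(pts)+xb);print(((q-[190,165]+.5)*4-.5).round(1).tolist())
E
```

```text
[[710.1, 143.7], [43.0, 142.4], [661.9, 607.3], [87.7, 606.7], [656.8, 87.8], [94.6, 86.7]]
```

View pics/w4c.png

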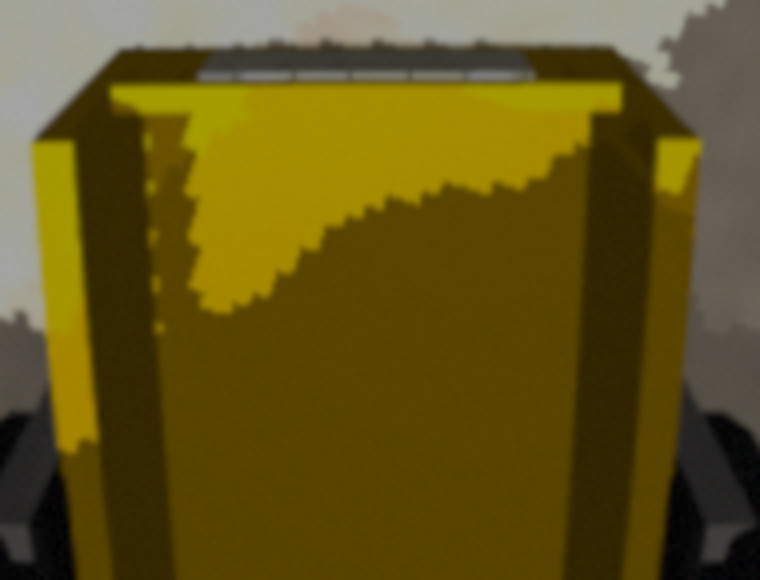

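Call:
{"op": "apply_moves", "data": {
  "steps": [
    [[0, 0, 0], [0, -0.07, 2], 0.4],
    [[0, 0, 0], [-1, -0.07, 4], 0.4],
    [[0, 0, 0], [-3, -0.07, 4.5], 0.4],
    [[0, 0, 0], [-5, -0.07, 4.5], 0.4],
    [[0, 0, 0], [-6, -0.07, 4.5], 0.4],
    [[0, 0, 0], [-6.6, -0.07, 4.5], 0.4],
    [[0, 0, 0], [-6.6, -0.07, 4.5], 0.4],
    [[0, 0, 0], [-6.6, -0.07, 4.5], 0.4]
  ]
}}

```text
t: 9.1
tcp_pos: [0.5377, 0.1225, 0.1233]
eef_rot: [-0.0, 0.843, -0.538, 0.001]
wrist_force: [-1.1, -0.1, -1.6]
gripper_width: 0.0594
```

```bash
python3 - <<'E'
from h import *
from rig import robot
info();wsnap("w7")
for n in ("scene","top"):
    cv2.imwrite(f"pics/{n}7.png",robot.snapshot(n)["frame"][:,:,::-1])
crop("pics/scene7.png","pics/s7.png",240,70,160,120,5)
crop("pics/top7.png","pics/t7.png",80,150,160,130,5)
E
```

```text
t 9.1 tcp [0.5377 0.1225 0.1233] inpanel [-0.0863 -0.0026  0.1233] xyaw -65.11 z [ 0.002 -0.001 -1.   ] F panel [ 0.41  1.04 -1.56] T [-0.07 -0.01 -0.02] w 0.0594 q6 2.718
```

View pics/s7.png

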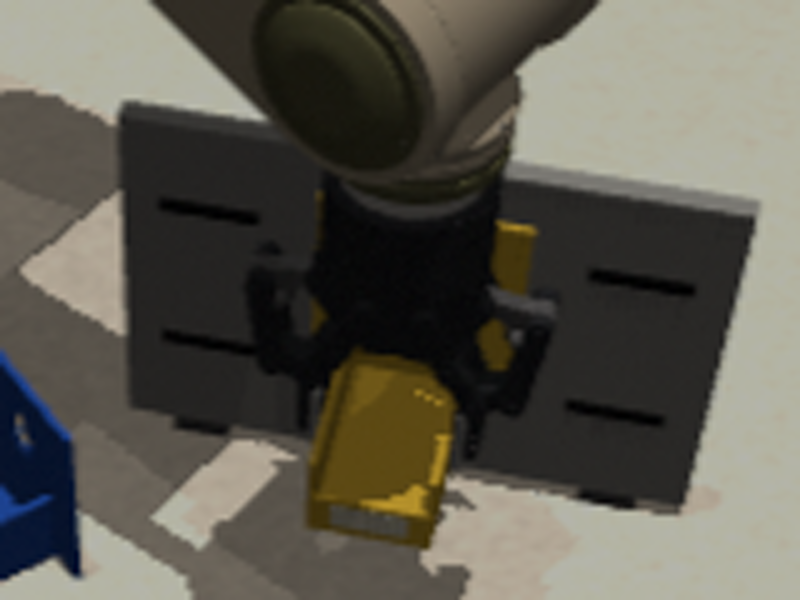

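View pics/t7.png

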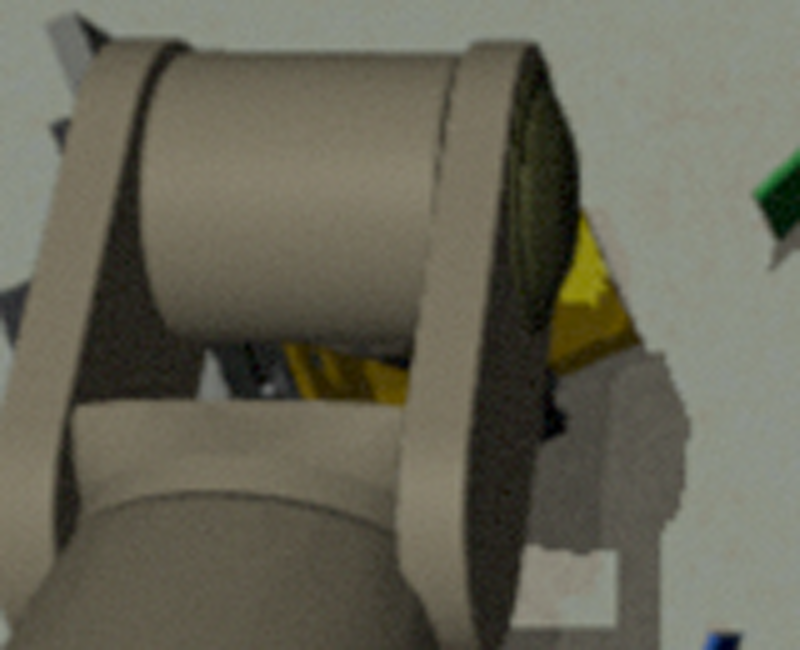

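View pics/w7.png

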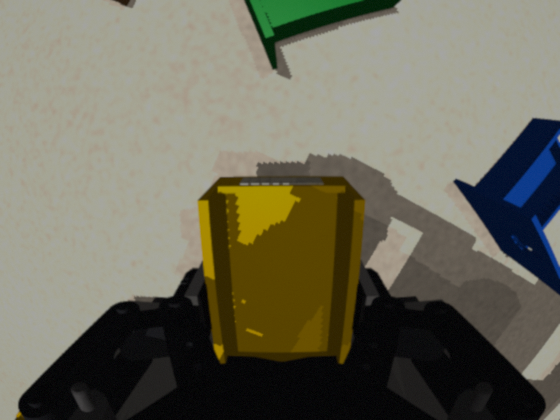

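```bash
python3 - <<'E'
from h import *
P=tri(("scene",240+325/5,70+95/5),("top",80+530/5,150+195/5));print(P,proj("scene",P),proj("top",P), R.from_euler("z",-PYAW).apply(P-PAN))
E
```

```text
[0.5385602  0.06261802 0.36204895] [[306.64364939  88.47125715]] [[187.60872809 190.52562404]] [-0.14099191  0.02203821  0.36204895]
```

Call:
{"op": "apply_moves", "data": {
  "steps": [
    [[0, 0, 0], [0, 0.06, 0.13], 0.4],
    [[0, 0, 0], [-0.2, 0.06, 0.13], 0.4],
    [[0, 0, 0], [-0.4, 0.06, 0.13], 0.4],
    [[0, 0, 0], [-0.6, 0.06, 0.13], 0.4],
    [[0, 0, 0], [-0.75, 0.06, 0.13], 0.4],
    [[0, 0, 0], [-0.9, 0.06, 0.13], 0.4],
    [[0, 0, 0], [-1.0, 0.06, 0.13], 0.4]
  ]
}}

```text
t: 9.95
tcp_pos: [0.5328, 0.1316, 0.1217]
eef_rot: [-0.0, 0.843, -0.538, 0.001]
wrist_force: [0.1, 0.5, -2.4]
gripper_width: 0.0596
```

```bash
python3 - <<'E'
from h import *
info()
E
```

```text
t 9.95 tcp [0.5328 0.1316 0.1217] inpanel [-0.0761 -0.0019  0.1217] xyaw -65.11 z [ 0.002 -0.001 -1.   ] F panel [ 0.41 -0.34 -2.43] T [-0.01 -0.02 -0.02] w 0.0596 q6 2.735
```

Call:
{"op": "apply_moves", "data": {
  "steps": [
    [[0, 0, 0], [-0.1, 0, 0], 0.4],
    [[0, 0, 0], [-0.2, 0, 0], 0.4],
    [[0, 0, 0], [-0.3, 0, 0], 0.4],
    [[0, 0, 0], [-0.3, 0, 0], 0.4]
  ]
}}

```text
t: 10.35
tcp_pos: [0.5315, 0.1344, 0.1218]
eef_rot: [-0.0, 0.843, -0.538, 0.001]
wrist_force: [0.8, -0.2, -1.6]
gripper_width: 0.0594
```

```bash
python3 - <<'E'
from h import *
info()
E
```

```text
t 10.35 tcp [0.5315 0.1344 0.1218] inpanel [-0.073  -0.0019  0.1218] xyaw -65.11 z [ 0.002 -0.001 -1.   ] F panel [-0.54 -0.66 -1.62] T [-0.13  0.03  0.03] w 0.0594 q6 2.74
```

Still free: continue.

Call:
{"op": "apply_moves", "data": {
  "steps": [
    [[0, 0, 0], [-0.1, 0, 0], 0.4],
    [[0, 0, 0], [-0.2, 0, 0], 0.4],
    [[0, 0, 0], [-0.3, 0, 0], 0.4],
    [[0, 0, 0], [-0.3, 0, 0], 0.4]
  ]
}}

```text
t: 10.75
tcp_pos: [0.5302, 0.1372, 0.1218]
eef_rot: [-0.0, 0.843, -0.538, 0.001]
wrist_force: [0.5, 0.0, -1.5]
gripper_width: 0.0594
```

```bash
python3 - <<'E'
from h import *
info()
E
```

```text
t 10.75 tcp [0.5302 0.1372 0.1218] inpanel [-0.0698 -0.0019  0.1218] xyaw -65.1 z [ 0.002 -0.001 -1.   ] F panel [-0.19 -0.43 -1.46] T [-0.06 -0.03 -0.02] w 0.0594 q6 2.745
```

Call:
{"op": "apply_moves", "data": {
  "steps": [
    [[0, 0, 0], [-0.1, 0, 0], 0.4],
    [[0, 0, 0], [-0.2, 0, 0], 0.4],
    [[0, 0, 0], [-0.25, 0, 0], 0.4]
  ]
}}

```text
t: 11.05
tcp_pos: [0.529, 0.1396, 0.1217]
eef_rot: [-0.0, 0.843, -0.538, 0.001]
wrist_force: [-0.5, -0.0, -1.9]
gripper_width: 0.0592
```

```bash
python3 - <<'E'
from h import *
info()
E
```

```text
t 11.05 tcp [0.529  0.1396 0.1217] inpanel [-0.0672 -0.0019  0.1217] xyaw -65.1 z [ 0.002 -0.001 -1.   ] F panel [ 0.17  0.48 -1.89] T [-0.03 -0.03 -0.05] w 0.0592 q6 2.749
```

Call:
{"op": "apply_moves", "data": {
  "steps": [
    [[0, 0, 0], [-0.05, 0, 0], 0.4],
    [[0, 0, 0], [-0.1, 0, 0], 0.4],
    [[0, 0, 0], [-0.1, 0, 0], 0.4]
  ]
}}

```text
t: 11.35
tcp_pos: [0.5286, 0.1405, 0.1217]
eef_rot: [-0.0, 0.843, -0.538, 0.001]
wrist_force: [-0.5, 0.1, -2.4]
gripper_width: 0.0591
```

```bash
python3 - <<'E'
from h import *
info()
E
```

```text
t 11.35 tcp [0.5286 0.1405 0.1217] inpanel [-0.0662 -0.0019  0.1217] xyaw -65.1 z [ 0.002 -0.001 -1.   ] F panel [ 0.25  0.4  -2.42] T [-0.07 -0.02 -0.  ] w 0.0591 q6 2.751
```

Call:
{"op": "apply_moves", "data": {
  "steps": [
    [[0, 0, 0], [-0.05, 0, 0], 0.4],
    [[0, 0, 0], [-0.1, 0, 0], 0.4],
    [[0, 0, 0], [-0.1, 0, 0], 0.4]
  ]
}}

```text
t: 11.65
tcp_pos: [0.5281, 0.1415, 0.1217]
eef_rot: [-0.0, 0.843, -0.538, 0.001]
wrist_force: [0.4, -0.8, -2.1]
gripper_width: 0.0591
```

```bash
python3 - <<'E'
from h import *
info()
E
```

```text
t 11.65 tcp [0.5281 0.1415 0.1217] inpanel [-0.0651 -0.0019  0.1217] xyaw -65.09 z [ 0.002 -0.001 -1.   ] F panel [-0.92 -0.   -2.1 ] T [-0.02 -0.07  0.01] w 0.0591 q6 2.753
```

Call:
{"op": "apply_moves", "data": {
  "steps": [
    [[0, 0, 0], [-0.05, 0, 0], 0.4],
    [[0, 0, 0], [-0.1, 0, 0], 0.4],
    [[0, 0, 0], [-0.1, 0, 0], 0.4]
  ]
}}

```text
t: 11.95
tcp_pos: [0.5278, 0.1423, 0.1217]
eef_rot: [0.0, 0.843, -0.538, 0.001]
wrist_force: [-0.2, -1.3, -2.0]
gripper_width: 0.0591
```

```bash
python3 - <<'E'
from h import *
info()
E
```

```text
t 11.95 tcp [0.5278 0.1423 0.1217] inpanel [-0.0642 -0.0019  0.1217] xyaw -65.1 z [ 0.002 -0.001 -1.   ] F panel [-1.11  0.71 -1.98] T [-0.18 -0.03 -0.02] w 0.0591 q6 2.755
```

Call:
{"op": "apply_moves", "data": {
  "steps": [
    [[0, 0, 0], [-0.05, 0, 0], 0.4],
    [[0, 0, 0], [-0.1, 0, 0], 0.4],
    [[0, 0, 0], [-0.1, 0, 0], 0.4]
  ]
}}

```text
t: 12.25
tcp_pos: [0.5277, 0.1424, 0.1217]
eef_rot: [0.0, 0.843, -0.538, 0.002]
wrist_force: [0.9, -6.1, -2.6]
gripper_width: 0.0596
```

```bash
python3 - <<'E'
from h import *
info();wsnap("w8")
E
```

```text
t 12.25 tcp [0.5277 0.1424 0.1217] inpanel [-0.0641 -0.0018  0.1217] xyaw -65.14 z [ 0.002 -0.003 -1.   ] F panel [-5.95  1.78 -2.61] T [-0.92 -0.2  -0.24] w 0.0596 q6 2.757
```

Call:
{"op": "apply_moves", "data": {
  "steps": [
    [[0, 0, 0], [0.14, 0, 0], 0.4],
    [[0, 0, 0], [0.14, 0, 0], 0.4],
    [[0, 0, 0], [0.14, 0, 0.2], 0.4],
    [[0, 0, 0], [0.14, 0, 0.4], 0.4],
    [[0, 0, 0], [0.14, 0, 0.6], 0.4],
    [[0, 0, 0], [0.14, 0, 0.7], 0.4]
  ]
}}

```text
t: 12.9
tcp_pos: [0.5281, 0.1412, 0.1144]
eef_rot: [0.001, 0.843, -0.538, 0.001]
wrist_force: [-0.1, 0.2, -2.7]
gripper_width: 0.0592
```

```bash
python3 - <<'E'
from h import *
info()
E
```

```text
t 12.9 tcp [0.5281 0.1412 0.1144] inpanel [-0.0654 -0.0017  0.1144] xyaw -65.13 z [ 0.002 -0.002 -1.   ] F panel [ 0.24 -0.05 -2.67] T [ 0.01 -0.07 -0.03] w 0.0592 q6 2.754
```

Call:
{"op": "apply_moves", "data": {
  "steps": [
    [[0, 0, 0], [0, 0, 0.2], 0.4],
    [[0, 0, 0], [0, 0, 0.4], 0.4],
    [[0, 0, 0], [0, 0, 0.6], 0.4],
    [[0, 0, 0], [0, 0, 0.8], 0.4],
    [[0, 0, 0], [0, 0, 0.8], 0.4]
  ]
}}

```text
t: 13.4
tcp_pos: [0.528, 0.1412, 0.1061]
eef_rot: [0.001, 0.843, -0.538, 0.001]
wrist_force: [-0.2, 0.7, -1.7]
gripper_width: 0.0592
```

```bash
python3 - <<'E'
from h import *
info()
E
```

```text
t 13.4 tcp [0.528  0.1412 0.1061] inpanel [-0.0654 -0.0016  0.1061] xyaw -65.13 z [ 0.001 -0.002 -1.   ] F panel [ 0.73 -0.16 -1.7 ] T [-0.09 -0.04  0.02] w 0.0592 q6 2.755
```

Call:
{"op": "apply_moves", "data": {
  "steps": [
    [[0, 0, 0], [0, 0, 0.2], 0.4],
    [[0, 0, 0], [0, 0, 0.4], 0.4],
    [[0, 0, 0], [0, 0, 0.5], 0.4],
    [[0, 0, 0], [0, 0, 0.5], 0.4]
  ]
}}

```text
t: 13.8
tcp_pos: [0.5279, 0.1411, 0.1009]
eef_rot: [0.001, 0.843, -0.538, 0.001]
wrist_force: [-0.7, 0.0, -1.5]
gripper_width: 0.0594
```

```bash
python3 - <<'E'
from h import *
info()
E
```

```text
t 13.8 tcp [0.5279 0.1411 0.1009] inpanel [-0.0654 -0.0015  0.1009] xyaw -65.13 z [ 0.001 -0.002 -1.   ] F panel [ 0.3   0.61 -1.5 ] T [-0.1  -0.04 -0.  ] w 0.0594 q6 2.755
```

Call:
{"op": "apply_moves", "data": {
  "steps": [
    [[0, 0, 0], [0, 0, 0.07], 0.4],
    [[0, 0, 0], [0, 0, 0.15], 0.4],
    [[0, 0, 0], [0, 0, 0.15], 0.4]
  ]
}}

```text
t: 14.1
tcp_pos: [0.5279, 0.1411, 0.0993]
eef_rot: [0.001, 0.843, -0.538, 0.001]
wrist_force: [0.0, -0.4, -3.3]
gripper_width: 0.0588
```

```bash
python3 - <<'E'
from h import *
info()
E
```

```text
t 14.1 tcp [0.5279 0.1411 0.0993] inpanel [-0.0653 -0.0015  0.0993] xyaw -65.13 z [ 0.001 -0.002 -1.   ] F panel [-0.4   0.17 -3.28] T [-0.08 -0.04 -0.02] w 0.0588 q6 2.755
```

Call:
{"op": "apply_moves", "data": {
  "steps": [
    [[0, 0, 0], [0, 0, 0.05], 0.4],
    [[0, 0, 0], [0, 0, 0.1], 0.4],
    [[0, 0, 0], [0, 0, 0.1], 0.4]
  ]
}}

```text
t: 14.4
tcp_pos: [0.5279, 0.1412, 0.0984]
eef_rot: [0.001, 0.843, -0.538, 0.001]
wrist_force: [0.2, 0.2, -0.7]
gripper_width: 0.0595
```

```bash
python3 - <<'E'
from h import *
info()
E
```

```text
t 14.4 tcp [0.5279 0.1412 0.0984] inpanel [-0.0653 -0.0016  0.0984] xyaw -65.13 z [ 0.001 -0.002 -1.   ] F panel [ 0.12 -0.25 -0.72] T [ 0.02  0.05 -0.01] w 0.0595 q6 2.755
```

Call:
{"op": "apply_moves", "data": {
  "steps": [
    [[0, 0, 0], [0, 0, 0.05], 0.4],
    [[0, 0, 0], [0, 0, 0.1], 0.4],
    [[0, 0, 0], [0, 0, 0.1], 0.4]
  ]
}}

```text
t: 14.7
tcp_pos: [0.528, 0.1413, 0.0978]
eef_rot: [0.001, 0.843, -0.538, 0.001]
wrist_force: [-2.6, -0.2, 4.7]
gripper_width: 0.0593
```

```bash
python3 - <<'E'
from h import *
info()
E
```

```text
t 14.7 tcp [0.528  0.1413 0.0978] inpanel [-0.0652 -0.0017  0.0978] xyaw -65.13 z [ 0.001 -0.002 -1.   ] F panel [0.92 2.43 4.74] T [0.36 0.24 0.05] w 0.0593 q6 2.754
```

Call:
{"op": "apply_moves", "data": {
  "steps": [
    [[0, 0, 0], [-0.05, 0.05, 0.03], 0.4],
    [[0, 0, 0], [-0.05, 0.05, 0.03], 0.4],
    [[0, 0, 0], [-0.05, 0.05, 0.03], 0.4]
  ]
}}

```text
t: 15.0
tcp_pos: [0.5278, 0.1415, 0.0977]
eef_rot: [0.0, 0.843, -0.538, 0.002]
wrist_force: [1.7, -1.1, 3.2]
gripper_width: 0.0593
```

```bash
python3 - <<'E'
from h import *
from rig import robot
info()
cv2.imwrite("pics/top9.png",robot.snapshot("top")["frame"][:,:,::-1])
crop("pics/top9.png","pics/t9.png",80,180,110,80,7)
E
```

```text
t 15.0 tcp [0.5278 0.1415 0.0977] inpanel [-0.065  -0.0015  0.0977] xyaw -65.15 z [ 0.002 -0.002 -1.   ] F panel [-1.69 -1.12  3.19] T [ 0.24 -0.05 -0.09] w 0.0593 q6 2.755
```

View pics/t9.png

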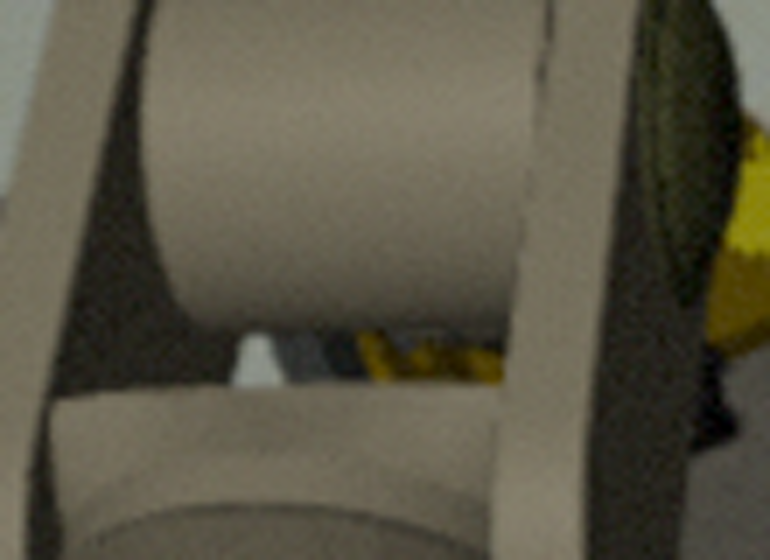

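Call:
{"op": "apply_moves", "data": {
  "steps": [
    [[0, 0, 0], [0.1, 0, -0.03], 0.4],
    [[0, 0, 0], [0.2, 0, -0.03], 0.4],
    [[0, 0, 0], [0.26, 0, -0.03], 0.4]
  ]
}}

```text
t: 15.35
tcp_pos: [0.5285, 0.1394, 0.0979]
eef_rot: [0.0, 0.843, -0.538, 0.001]
wrist_force: [-2.6, 5.9, 5.6]
gripper_width: 0.0593
```

```bash
python3 - <<'E'
from h import *
info()
E
```

```text
t 15.35 tcp [0.5285 0.1394 0.0979] inpanel [-0.0671 -0.0013  0.0979] xyaw -65.13 z [ 0.002 -0.001 -1.   ] F panel [ 6.48 -0.17  5.59] T [ 0.89  0.37 -0.02] w 0.0593 q6 2.75
```

Call:
{"op": "apply_moves", "data": {
  "steps": [
    [[0, 0, 0], [-0.15, 0, 0.03], 0.4],
    [[0, 0, 0], [-0.15, 0, 0.03], 0.4],
    [[0, 0, 0], [-0.15, 0, 0.03], 0.4]
  ]
}}

```text
t: 15.65
tcp_pos: [0.5279, 0.1406, 0.0977]
eef_rot: [0.0, 0.843, -0.538, 0.001]
wrist_force: [0.7, 0.0, 4.5]
gripper_width: 0.0594
```

```bash
python3 - <<'E'
from h import *
info()
E
```

```text
t 15.65 tcp [0.5279 0.1406 0.0977] inpanel [-0.0658 -0.0013  0.0977] xyaw -65.14 z [ 0.002 -0.002 -1.   ] F panel [-0.28 -0.61  4.49] T [0.16 0.08 0.02] w 0.0594 q6 2.753
```

Call:
{"op": "apply_moves", "data": {
  "steps": [
    [[0, 0, 0], [0, 0, 0], 0.6],
    [[0, 0, 0], [0, 0, 0], 0.68],
    [[0, 0, 0], [0, 0, 0], 0.72],
    [[0, 0, 0], [0, 0, 0], 0.75],
    [[0, 0, 0], [0, 0, 0], 0.8],
    [[0, 0, 0], [0, 0, 0], 0.85],
    [[0, 0, 0], [0, 0, 0], 0.9],
    [[0, 0, 0], [0, 0, 0], 1],
    [[0, 0, 0], [0, 0, 0], 1],
    [[0, 0, 0], [0, 0, 0], 1],
    [[0, 0, 0], [0, 0, 0], 1]
  ],
  "force": 20
}}

```text
t: 16.75
tcp_pos: [0.528, 0.1406, 0.0977]
eef_rot: [0.0, 0.843, -0.538, 0.001]
wrist_force: [0.4, 0.1, 0.2]
gripper_width: 0.0852
```

```bash
python3 - <<'E'
from h import *
info();wsnap("w10")
E
```

```text
t 16.75 tcp [0.528  0.1406 0.0977] inpanel [-0.0659 -0.0014  0.0977] xyaw -65.14 z [ 0.002 -0.002 -1.   ] F panel [-0.1  -0.37  0.2 ] T [-0.04 -0.   -0.03] w 0.0852 q6 2.753
```

View pics/w10.png

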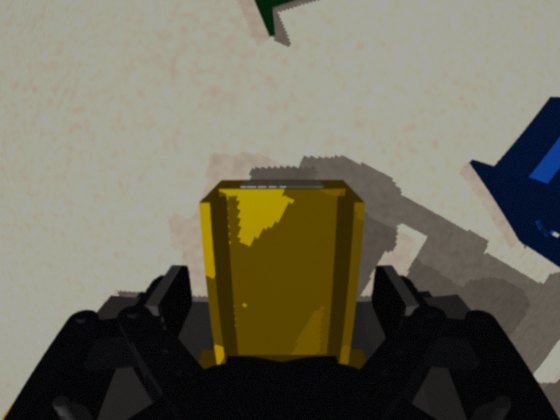

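Call:
{"op": "apply_moves", "data": {
  "steps": [
    [[0, 0, 0], [0, 0, -1], 1],
    [[0, 0, 0], [0, 0, -3], 1],
    [[0, 0, 0], [0, 0, -6], 1],
    [[0, 0, 0], [0, 0, -10], 1],
    [[0, 0, 0], [0, 0, -14], 1],
    [[0, 0, 0], [2, 0, -18], 1],
    [[0, 0, 0], [6, 0, -20], 1],
    [[0, 0, 0], [10, 0, -20], 1],
    [[0, 0, 0], [14, 0, -20], 1],
    [[0, 0, 0], [18, 0, -20], 1],
    [[0, 0, 0], [22, 0, -20], 1],
    [[0, 0, 0], [22, 0, -20], 1],
    [[0, 0, 0], [22, 0, -20], 1]
  ]
}}

```text
t: 18.1
tcp_pos: [0.62, -0.0592, 0.2984]
eef_rot: [0.0, 0.842, -0.539, 0.001]
wrist_force: [0.1, -0.5, 0.1]
gripper_width: 0.0854
```

```bash
python3 - <<'E'
from h import *
from rig import robot
info();wsnap("w11")
for n in ("scene","top"):
    cv2.imwrite(f"pics/{n}11.png",robot.snapshot(n)["frame"][:,:,::-1])
E
```

```text
t 18.1 tcp [ 0.62   -0.0592  0.2984] inpanel [-0.2858 -0.0003  0.2984] xyaw -65.21 z [ 0.002 -0.001 -1.   ] F panel [-0.46  0.09  0.13] T [ 0.02  0.02 -0.01] w 0.0854 q6 2.424
```

View pics/scene11.png

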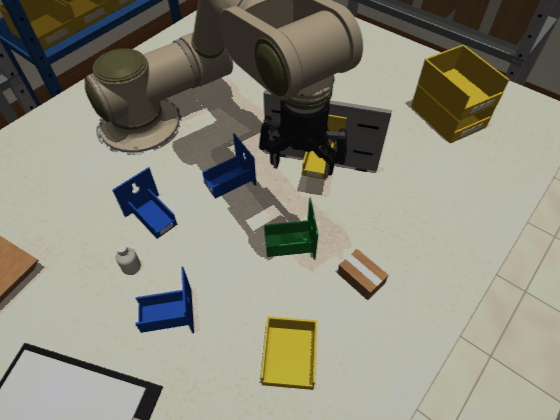

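View pics/top11.png

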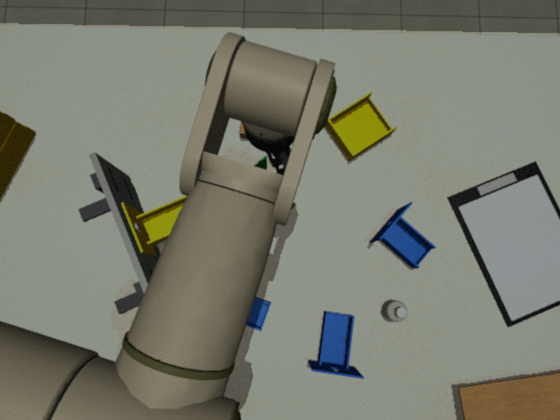

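View pics/w11.png

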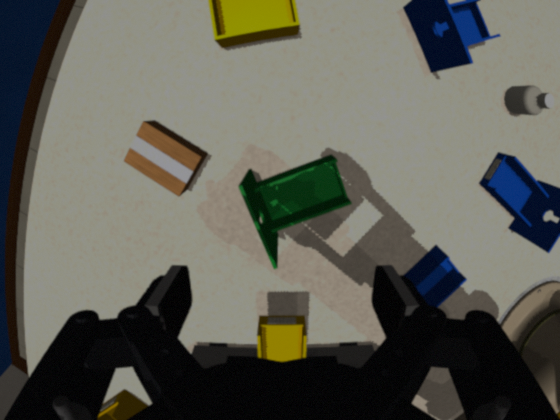

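Call:
{"op": "apply_moves", "data": {
  "steps": [
    [[0, 0, 0], [4, 4, 0], 1],
    [[0, 0, 0], [8, 8, 0], 1],
    [[0, 0, 0], [12, 12, 0], 1],
    [[0, 0, 0], [14, 16, 0], 1],
    [[0, 0, 0], [14, 20, 0], 1],
    [[0, 0, 0], [14, 20, 0], 1],
    [[0, 0, 0], [14, 20, 0], 1],
    [[0, 0, 0], [14, 20, 0], 1]
  ]
}}

```text
t: 19.05
tcp_pos: [0.4981, -0.2676, 0.2994]
eef_rot: [-0.0, 0.844, -0.537, 0.002]
wrist_force: [0.6, 0.5, 0.8]
gripper_width: 0.0853
```

```bash
python3 - <<'E'
from h import *
from rig import robot
info()
for n in ("scene","top"):
    cv2.imwrite(f"pics/{n}12.png",robot.snapshot(n)["frame"][:,:,::-1])
crop("pics/scene12.png","pics/s12.png",255,80,145,110,5)
crop("pics/top12.png","pics/t12.png",75,140,150,120,5)
E
```

```text
t 19.05 tcp [ 0.4981 -0.2676  0.2994] inpanel [-0.4231  0.1983  0.2994] xyaw -64.97 z [ 0.003 -0.002 -1.   ] F panel [ 0.22 -0.76  0.76] T [0.01 0.03 0.  ] w 0.0853 q6 2.002
```

View pics/s12.png

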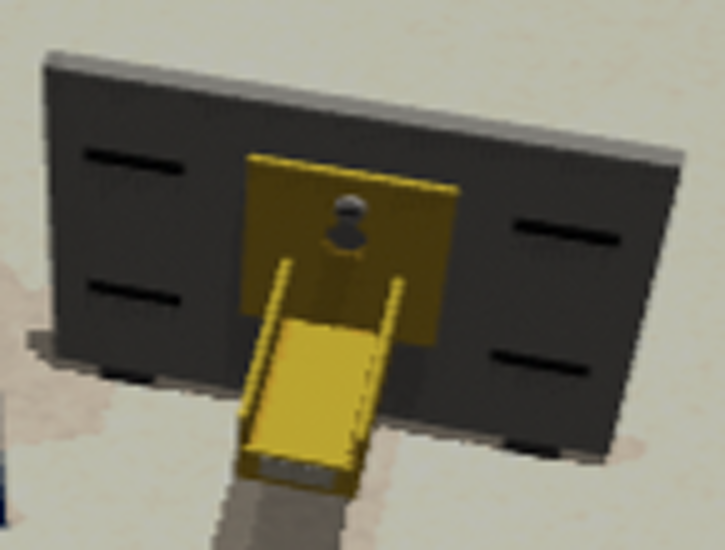

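View pics/t12.png

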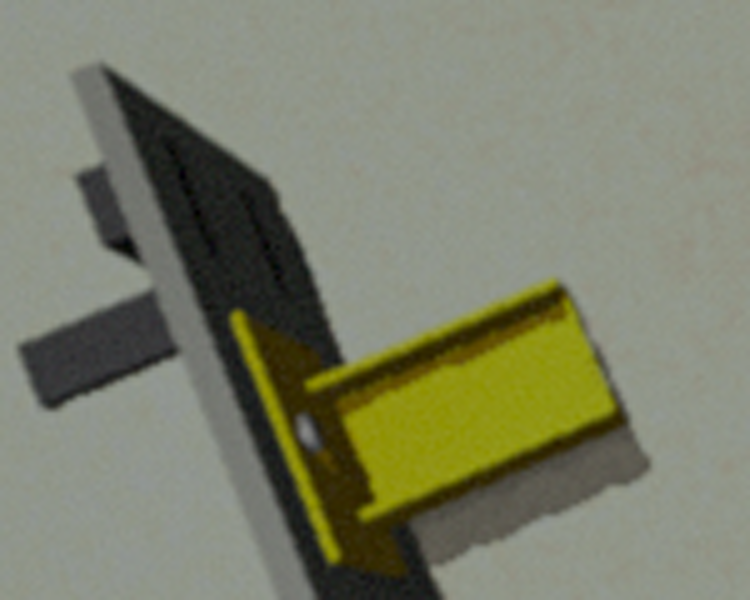

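The scene crop shows the screw head at about (350,207), at the top of the slot. The plate is behind the head, and the bin hangs level against the panel.

```bash
python3 -c "
from rig import robot
print(robot.close_job())"
```

```text
the job is handed in; nothing more can be done
None
```

The yellow keyhole bin is hanging on the screw, let go, upright with its back against the panel. I handed the job in at about 19 s of the 72 s allowed.

- **Passing over the head:** the keyhole went over the screw head without touching it. The plate then met the panel with about 6 N, and I backed off about 1.3 mm.
- **Sliding home:** I slid the bin down about 24 mm until the screw stopped it with an upward force of about 7 N. That matches the 23.5 mm expected.
- **Capture check before release:** I pulled the bin gently away from the panel. The head stopped it at about 6.5 N, after 3 mm of play, as expected.
- **After release:** the wrist force fell to about zero. The last scene and top pictures show the screw head at the top of the slot and the bin level. The arm is clear of it.
- **Bystanders:** I never touched the other bins, the carton or the bottle. They stand where they were in the scene picture taken after I let go.

One small disagreement: the panel was about 1 mm farther back than the camera fit said. I found this by touch and allowed for it. No check failed.

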